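Turn a stack-nest specimen tray and seat it on the lugs of the tray below

TASK

Pick up the loose grey tray, turn it end for end and set it gently on top of the tray clamped to the wooden carrier, so that it sits level and fully home with the rim lugs of the lower tray in the pockets under its foot: stacked, not nested, and not perched on top of the lugs. The glazed specimen in the lower tray must not be touched, the other things on the table must stay where they are, and the tray is left standing there on its own.

Things in the scene. Friction and masses are not known exactly. Their poses are not given: they have to be found in the camera images.
- upper: Loose grey plastic stack-nest tray, 0.22 to 0.45 kg. Origin: centre of its underside; x along, y across, z up. Foot 168 long, 58 wide, z 0 to 28; above it the rim part, 180 long, 68 wide, z 28 to 60, with flat upright sides (walls 3 thick): grip it there across the width, from above. Over a like tray turned the same way its foot sinks in (nests); turned end for end it stacks.
- upper_end (a point): Middle of the loose tray's +x end, on the rim (x 90, z 60 in the tray's frame). Starts roughly towards the carrier's +x; must end towards the carrier's -x. Both trays have four lugs on the long rims, at x = +62 and -30 on both sides, each 16 long, reaching 11 inward from the outer side and 8 above the rim (top z 68).
- upper_pocket (a point): Middle of the loose tray's underside at x = -62. On both sides of the foot here, and at x = +30, are the stacking pockets: 20 long, 8.5 deep from the side face, open at the side and below, 6 high. Turned end for end, the lower tray's lugs enter them with about 2 mm play each way.
- upper_groove (a point): Middle of the loose tray's underside at x = +62. On both sides of the foot here, and at x = -30, are the nesting grooves: 20 long, 8.5 deep from the side face, through the foot's whole height of 28. With these over the lugs the tray sinks 20 below the lower rim.
- carrier: Plywood board 250 x 110 x 12 fixed to the table, two low aluminium rails along its x. Origin: centre of its underside; z up. Between the rails stands the lower tray, identical to the loose one, axes parallel to the carrier's, centred across (y 0), underside at z 12. Lengthwise it is clamped anywhere from x -12 to +12 (holds against 60 N): this is not measured and must be seen or felt.
- lug_plane (a point): Point of the carrier's frame 80 above its origin: the height of the tops of the lower tray's lugs, wherever that tray is clamped. The loose tray's underside is at this height when perched wrongly on the lugs, and 6 lower (74 above the carrier's underside) when home with the lugs in its pockets.
- specimen: Small white glazed gourd model, 30 across, 48 high, loose on the lower tray's floor (18 above the carrier's underside), anywhere within 30 mm along from the carrier's centre; its top stays 6 below the lower tray's rim. Origin: centre of its underside.
- brush: Brush lying between the trays, 170 long, a bystander. Origin at its middle, x along it.
- weight: Upright brass cylinder, 44 across, 35 high, a bystander. Origin: centre of its underside.
- jar: Closed glass jar, 60 across, 85 high, a bystander. Origin: centre of its underside.
- mug: White mug, 72 across, 80 high, a bystander. Origin: centre of its underside.
- foam: Pink foam block 90 x 130 x 45, a bystander. Origin: centre of its underside.
- carton: Cardboard box 100 x 70 x 60, a bystander. Origin: centre of its underside.
- swatch: Wooden sample block 70 x 50 x 12, a bystander. Origin: centre of its underside.
Mind the look-alikes: they are no part of the job. What is shaped like the upper but purple or yellow is not meant.

How it is judged:
By the outcome, as a careful person would: the job done as asked, in the order asked, and still so for the second after the job is handed in, with the robot touching nothing.
It also fails if it takes over 58 s, if anything falls off the work surface, if the arm or the gripper's body presses on something with over 40 N, if the wrist force passes 120 N, or if a joint passes its speed limit or range.

ROBOT

A 6-joint arm with a two-finger parallel gripper is mounted at the origin on the work surface. World frame = base frame: x ahead of the robot, y to its left, z up, the work surface at z = 0. Lengths are in m, angles in rad, forces in N, time in s.
With the tool pointing down it reaches from about 0.35 to 0.975 m from the base axis. Payload 4.9 kg.
Tool frame: the origin (TCP) lies at the very end of the fingers, on their centre line; the grasp point (between the pads) lies ctrl.grip_point_offset behind it (ctrl.grip_point_offset is the distance from the TCP to the grasp point, in m); z points along the fingers, y is the direction in which the jaws open and shut (so a half turn about z gives the same grasp; the last joint's range is limited). The gripper opens to 85 mm and grips with 20 to 120 N. Pads are 22 mm wide; open, the fingers measure 114 mm over their backs; the gripper's body (76 mm by 85 mm) begins 54 mm behind the grasp point. The pads swing forward as they close: fully open they stand 13 mm farther back than shut.
Start: joints at [-1.372, 0.053, 1.613, -0, 1.476, -0.119], TCP at [0.195, -0.594, 0.231] pointing down, gripper open.
Joint ranges: [-3.01, 3.01], [-1.01, 2.22], [0.06, 2.58], [-1.02, 4.17], [0.09, 2.62], [-3.14, 3.14]. Speed limits (rad/s): [2.57, 2.57, 3.14, 3.14, 3.14, 3.14].

INTERFACE

Orientations are given as a rotation vector (axis times angle).
In Python, from station import ctrl gives the robot as it stands. The module is installed in compiled form; this text tells all that it offers.
- The arm moves only by the shell command python3 -m creep 'ROWS' [FORCE]. ROWS is JSON, a list of rows, each a list of 5 numbers: the closure in counts, from 0 (fully open) to 255 (shut), then the shift along the tool's x, y, z in mm, then the turn about the tool's z in rad. A call has 1 to 12 rows; each row is the pose to reach, as a shift and turn from the pose commanded when the call began, along the tool's axes at that moment; what a row does not reach only later rows make up. A row lasts 1/12 s, in which the tool goes at most 41.7 mm and 7.16 degrees, less where a joint would pass 70% of its speed; a pose out of reach is approached as far as the arm can. A call with a gripper value outside its range is refused whole. The fingers move at their own pace and stop on an object; FORCE is the grip in N (left out, the last holds). Time passes only in rows, so rows that repeat a pose let the fingers close. It gives the time, the measured TCP pose, the force and the opening at its end, in the units of the state.
- ctrl.get_obs(): the state, without advancing time (a new reading comes with each control period).
- ctrl.get_image(name): name is "side" or "top" or "wrist"; returns the picture (400x640x3 uint8, red, green, blue); there is no depth.
- ctrl.calibration(name): a dict with "fx", "fy", "cx", "cy" (pixels), "R" (3x3) and "t" (3): a world point X has camera coordinates R X + t. Camera axes: x right, y down, z forward; pixel columns grow to the right and rows downward; lengths in m; the calibration is good to about 2 mm. The wrist camera is an equidistant fisheye: a pixel r from the principal point sees the ray r / f radians off the axis. A picture is of the moment at which its call begins: read the wrist's pose just before it. calibration takes no time and is no camera call; for the wrist camera it gives the pose at the moment of the call.
- ctrl.finish_job(): hands the job in, once; it reports no verdict.
Trained networks look in the newest picture that a camera, given by its name, has taken for a name from the list of things; names that differ only in an ending like _2 or _b are one class to them, and where a whole thing is asked for, a point or a joint stands for the part that bears it (a point fixed in the world has none). Each returns a list of dicts, best first, with "conf" (0 to 1); they miss things now and then, are a little off and sometimes report something else, mostly with a low value. They report only what shows in the picture. A call takes as long as a camera call. They do not tell look-alikes from the thing itself.
- ctrl.boxes_of(camera, label): "rect" ([left, top, width, height] in pixels, round what is visible of it).
- ctrl.outline_of(camera, label): "mask" (400x640 bool, what is visible of it) and "rect" ([left, top, width, height] in pixels, round what is visible of it).
The state is a dict: "t": time; "q": joint angles; "dq": joint speeds; "effort": joint torques, N m; "tool_pos": TCP position; "tool_rot": TCP orientation; "contact_force": force on the tool from outside, world axes, zero at the start; "wrist_torque": the same for the moment, N m; "opening": finger opening in m.
Only numpy, scipy, OpenCV 4.12 (cv2) and the standard library are available. Lean on these libraries where they do the work, as an engineer would, in place of code of your own. Each camera call takes 0.05 s, during which the arm holds its last target. There are 200 camera calls.

## Working session

There is one attempt and no reset: what is moved stays moved. The work goes in short steps, Python scripts to look and compute and a shell command to move; the robot and the scene stay as the last step left them, time stands still between calls to the robot, and variables do not carry over. Pictures are saved under pics/ and viewed, about 8 in all and at most 12, crops included, and the job is handed in when it is done.

```bash
mkdir -p pics; cat > h.py <<'E'
import numpy as np, cv2
from station import ctrl
from scipy.spatial.transform import Rotation as Ro
def save(img,n): cv2.imwrite('pics/'+n,cv2.cvtColor(img,cv2.COLOR_RGB2BGR))
def ray(c,u,v):
    k=ctrl.calibration(c) if isinstance(c,str) else c
    R=np.array(k['R']);t=np.array(k['t'])
    x=(u-k['cx'])/k['fx'];y=(v-k['cy'])/k['fy']
    if c=='wrist' or k.get('fish'):
        r=np.hypot(x,y); s=np.sin(r)/r if r>1e-9 else 1; d=np.array([x*s,y*s,np.cos(r)])
    else: d=np.array([x,y,1])
    return -R.T@t, R.T@d
def at(c,u,v,z):
    o,d=ray(c,u,v); return o+d*(z-o[2])/d[2]
def proj(c,X):
    k=ctrl.calibration(c) if isinstance(c,str) else c
    p=np.array(k['R'])@np.array(X)+np.array(k['t'])
    if c=='wrist' or k.get('fish'):
        r=np.hypot(p[0],p[1]);a=np.arctan2(r,p[2]);return np.array([k['cx']+k['fx']*a*p[0]/r,k['cy']+k['fy']*a*p[1]/r])
    return np.array([k['cx']+k['fx']*p[0]/p[2],k['cy']+k['fy']*p[1]/p[2]])
E
python3 - <<'E'
from h import *
print(ctrl.grip_point_offset, ctrl.get_obs())
im={}
for c in('top','side'):
    im[c]=ctrl.get_image(c)
    for l in('upper','carrier','specimen'):
        for b in ctrl.boxes_of(c,l)[:4]:
            r=b['rect']; print(c,l,round(b['conf'],2),np.round(r), np.round(at(c,r[0]+r[2]/2,r[1]+r[3]/2,.05),3))
save(im['top'],'top.png');save(im['side'],'side.png')
print({c:np.round(ray(c,320,200),3) for c in im})
E
```

```text
0.0187 {'t': 0.0, 'q': array([-1.37201796e+00,  5.33585842e-02,  1.61431481e+00, -1.37605629e-05,
        1.47599175e+00, -1.19017223e-01]), 'dq': array([-0.00069807,  0.00033561, -0.00075625, -0.00145986, -0.00061855,
       -0.00043625]), 'effort': array([-1.83135242e-03, -3.93679225e+01, -3.70180392e+01, -1.84492360e-04,
        7.08583262e-03,  6.77782950e-06]), 'tool_pos': array([ 0.19515698, -0.59308635,  0.23004952]), 'tool_rot': array([-3.09997122e+00, -4.96768610e-01,  1.51194517e-04]), 'contact_force': array([-0.45982059, -0.44001517,  0.30241772]), 'wrist_torque': array([ 0.05504976, -0.0004285 , -0.02797786]), 'opening': 0.08514481456932295}
top upper 0.73 [422. 245.  57.  73.] [ 0.323 -0.357  0.05 ]
top upper 0.71 [176. 271.  75.  64.] [0.274 0.249 0.05 ]
top upper 0.64 [373. 180.  36.  69.] [ 0.499 -0.21   0.05 ]
top carrier 0.92 [206. 155.  56.  91.] [0.537 0.205 0.05 ]
top specimen 0.59 [222. 195.  14.  14.] [0.534 0.218 0.05 ]
side upper 0.81 [331. 300.  36.  94.] [0.279 0.259 0.05 ]
side upper 0.76 [428. 150.  46.  59.] [ 0.326 -0.319  0.05 ]
side upper 0.57 [348. 158.  68.  46.] [ 0.482 -0.185  0.05 ]
side carrier 0.86 [223. 226.  95.  92.] [0.529 0.234 0.05 ]
{'top': array([[ 3.28e-01, -1.00e-03,  1.13e+00],
       [ 1.91e-01, -2.10e-02, -9.82e-01]]), 'side': array([[ 0.174,  0.495,  0.826],
       [ 0.398, -0.504, -0.767]])}
```

```bash
python3 - <<'E'
import cv2
a=cv2.imread('pics/top.png')[130:350,150:510];cv2.imwrite('pics/topc.png',cv2.resize(a,None,fx=2.2,fy=2.2,interpolation=cv2.INTER_CUBIC))
E
```

```text
(no output)
```

View pics/topc.png

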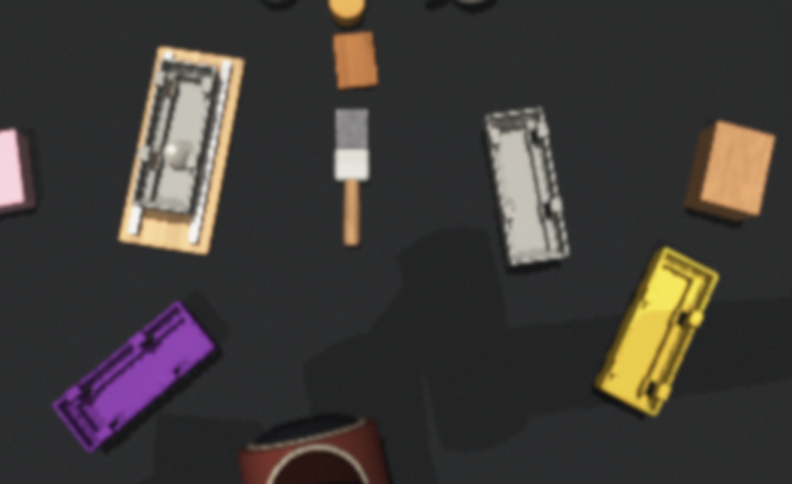

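View pics/side.png

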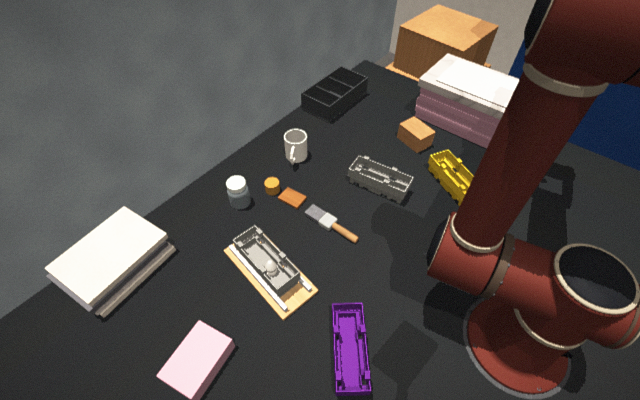

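The tray candidates are, in top-picture pixels:
- yellow tray (450,281): look-alike
- purple tray (213,303): look-alike
- grey tray clamped on the carrier (234,195)
- loose grey tray (391,215), which is the one I want

The lugs lie upward in the picture on both grey trays, so both have +x away from the robot. I'll move over the loose tray now and check with the wrist camera.

```bash
python3 -m creep '[[0,410,-269,0,0.16],[0,410,-269,0,0.16],[0,410,-269,0,0.16],[0,410,-269,0,0.16],[0,410,-269,0,0.16],[0,410,-269,0,0.16],[0,410,-269,0,0.16],[0,410,-269,0,0.16],[0,410,-269,0,0.16],[0,410,-269,0,0.16],[0,410,-269,0,0.16],[0,410,-269,0,0.16]]' 
python3 -m creep '[[0,0,0,0,0],[0,0,0,0,0],[0,0,0,0,0],[0,0,0,0,0]]'
python3 - <<'E'
from h import *
k=ctrl.calibration('wrist'); im=ctrl.get_image('wrist');save(im,'w1.png')
o=ctrl.outline_of('wrist','upper')
print(k,ctrl.get_obs()['tool_pos'],ctrl.get_obs()['contact_force'])
for d in o[:3]: print(d['conf'],d['rect'])
if o: np.save('m1.npy',np.array([d['mask'] for d in o[:3]]))
E
```

```text
t: 1.4
tool_pos: [0.5021, -0.2074, 0.2316]
tool_rot: [-3.132, -0.25, -0.002]
contact_force: [0.2, -0.0, -0.5]
opening: 0.0855
t: 1.73
tool_pos: [0.5002, -0.2109, 0.2313]
tool_rot: [3.132, 0.246, -0.0]
contact_force: [-0.2, -0.0, -0.5]
opening: 0.0856
{'fx': 309.70691628693146, 'fy': 309.70691628693146, 'cx': 322.4539066929663, 'cy': 205.13131446536516, 'R': array([[ 1.55404031e-01, -9.87850569e-01,  9.16239252e-04],
       [-9.54206742e-01, -1.49871212e-01,  2.58897880e-01],
       [-2.55615101e-01, -4.11080560e-02, -9.65904264e-01]]), 't': array([-0.28581563,  0.41023168,  0.49528515])} [ 0.50011492 -0.21111025  0.23132166] [-1.2108594  -0.05953868  0.01490891]
0.67 [281.1, 101.6, 73.3, 164.3]
0.61 [12.3, 228.3, 70.9, 78.3]
```

View pics/w1.png

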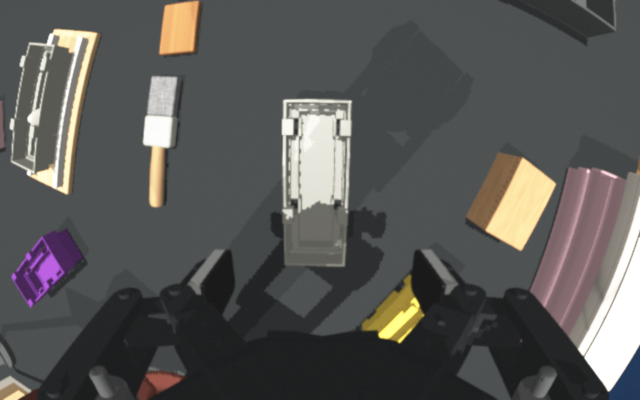

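The wrist picture shows the loose grey tray with rim corners near (282,100), (352,100), (346,266) and (284,266). The lugs are at row 126, the far end, which agrees that +x points away from the robot.

```bash
python3 - <<'E'
from h import *
k=ctrl.calibration('wrist')
for u,v in[(282,100),(352,100),(346,266),(284,266)]: print(np.round(at('wrist',u,v,.06),4))
m=np.load('m1.npy')[0].astype(np.uint8)
# contour of mask backprojected at rim height
c=max(cv2.findContours(m,0,1)[0],key=len)[:,0]
P=np.array([at('wrist',u,v,.06)[:2] for u,v in c])
r=cv2.minAreaRect((P*1000).astype(np.float32));print(r)
im=cv2.imread('pics/w1.png')[85:285,260:375];cv2.imwrite('pics/w1c.png',cv2.resize(im,None,fx=3,fy=3,interpolation=cv2.INTER_CUBIC))
E
```

```text
[ 0.5808 -0.1573  0.06  ]
[ 0.5913 -0.2263  0.06  ]
[ 0.414 -0.251  0.06 ]
[ 0.4031 -0.1823  0.06  ]
((497.97833251953125, -204.02980041503906), (178.86767578125, 69.23579406738281), 7.973361492156982)
```

View pics/w1c.png

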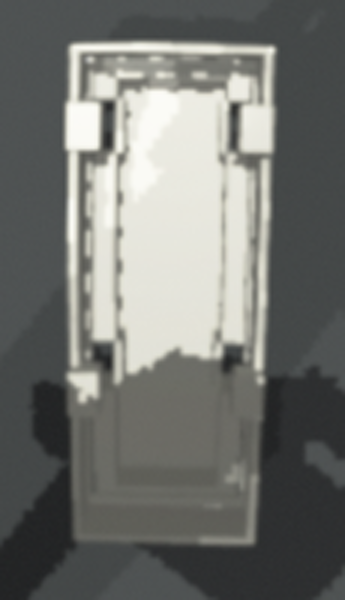

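The tray centre is (0.4975, -0.204) with yaw 0.139. The mask and the corners agree on this. I'll descend and grip.

```bash
python3 -m creep '[[0,-1.5,-7,40,0.018],[0,-1.5,-7,80,0.018],[0,-1.5,-7,120,0.018],[0,-1.5,-7,150,0.018],[0,-1.5,-7,170,0.018],[0,-1.5,-7,185,0.018],[0,-1.5,-7,195,0.018],[0,-1.5,-7,203,0.018],[0,-1.5,-7,209,0.018],[0,-1.5,-7,211,0.018],[0,-1.5,-7,211,0.018],[0,-1.5,-7,211,0.018]]'
python3 -m creep '[[90,0,0,0,0],[90,0,0,0,0],[90,0,0,0,0],[90,0,0,0,0],[90,0,0,0,0],[90,0,0,0,0],[90,0,0,0,0],[90,0,0,0,0]]' 35
python3 - <<'E'
from h import *
save(ctrl.get_image('wrist'),'w2.png')
o=ctrl.get_obs();print(o['tool_pos'],o['tool_rot'],o['contact_force'],o['wrist_torque'])
E
```

```text
t: 2.83
tool_pos: [0.4988, -0.2038, 0.0212]
tool_rot: [3.133, 0.219, 0.002]
contact_force: [0.1, 0.7, 0.5]
opening: 0.0853
t: 3.5
tool_pos: [0.4989, -0.2037, 0.0215]
tool_rot: [3.133, 0.219, 0.002]
contact_force: [-0.4, 1.2, 5.8]
opening: 0.0672
[ 0.49888328 -0.20364604  0.02144413] [3.13322943e+00 2.19357627e-01 2.17039117e-03] [-0.52449504  0.60761531  6.62467142] [ 0.25629593  0.13893312 -0.03898448]
```

View pics/w2.png

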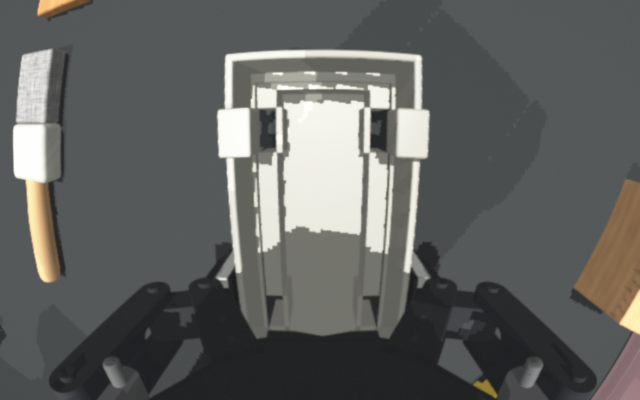

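The tray is gripped at mid-length with the opening at 67 mm, and the lugs are at (235,133) and (412,133). Next I'll lift, carry and turn.

```bash
python3 -m creep '[[90,0,0,0,0],[90,0,0,-3,0],[90,0,0,-10,0],[90,0,0,-25,0],[90,0,0,-50,0],[90,0,0,-80,0],[90,0,0,-115,0],[90,0,0,-150,0],[90,0,0,-185,0],[90,0,0,-210,0],[90,0,0,-225,0],[90,0,0,-230,0]]' 50
python3 -m creep '[[90,5,-10,-230,-0.1],[90,20,-30,-230,-0.2],[90,35,-55,-230,-0.32],[90,50,-85,-230,-0.45],[90,70,-115,-230,-0.58],[90,90,-145,-230,-0.7],[90,105,-175,-230,-0.82],[90,120,-200,-230,-0.95],[90,130,-225,-230,-1.07],[90,140,-242,-230,-1.2],[90,146,-252,-230,-1.32],[90,148,-256,-230,-1.42]]' >/dev/null; python3 -c "
from h import *
o=ctrl.get_obs();print(o)"
```

```text
t: 4.55
tool_pos: [0.499, -0.2039, 0.2538]
tool_rot: [3.131, 0.219, 0.007]
contact_force: [0.7, -0.5, -2.7]
opening: 0.0674
{'t': 5.55, 'q': array([-8.05118796e-04,  6.06555266e-04,  1.26447867e+00,  5.43137261e-04,
        1.88109352e+00,  3.52881467e-04]), 'dq': array([ 0.04349929,  0.0387906 , -0.0355226 , -0.02214377,  0.00703522,
       -1.09275107]), 'effort': array([  1.31514464, -40.36473513, -40.66331148,   0.22675549,
        -0.05363964,   0.85313849]), 'tool_pos': array([0.60946031, 0.07385389, 0.47720265]), 'tool_rot': array([-2.21998867, -2.21778455,  0.00451251]), 'contact_force': array([-0.4653617 , -0.13224785, -3.85956952]), 'wrist_torque': array([-0.03452661,  0.02514017,  0.01274112]), 'opening': 0.06749762428544923}
```

I repeated the lift in the second call, so the tool is higher than intended, which does no harm. I'll finish the turn and come down to the viewing height.

```bash
python3 -m creep '[[90,0,0,10,-0.12],[90,0,0,30,-0.24],[90,0,0,55,-0.36],[90,0,0,80,-0.48],[90,0,0,105,-0.6],[90,0,0,130,-0.72],[90,0,0,155,-0.84],[90,0,0,180,-0.96],[90,0,0,200,-1.08],[90,0,0,215,-1.2],[90,0,0,222,-1.32],[90,0,0,225,-1.40]]' >/dev/null
python3 -m creep '[[90,0,0,0,0],[90,0,0,0,0],[90,0,0,0,0]]'
python3 - <<'E'
from h import *
o=ctrl.get_obs();print(o['tool_pos'],o['tool_rot'],o['contact_force'])
import pickle
k=ctrl.calibration('wrist');k['fish']=1;pickle.dump(k,open('k3.pkl','wb'))
save(ctrl.get_image('wrist'),'w3.png')
for l in('upper','carrier','specimen'):
  for d in ctrl.boxes_of('wrist',l)[:3]: print(l,d)
E
```

```text
t: 6.8
tool_pos: [0.6088, 0.0708, 0.2548]
tool_rot: [-0.288, -3.127, 0.0]
contact_force: [1.4, -0.3, -3.0]
opening: 0.0675
[0.60876487 0.07075424 0.25475424] [-2.87868268e-01 -3.12741676e+00  1.62404608e-04] [ 1.37656    -0.30579912 -2.9675396 ]
upper {'rect': [218.8, 52.5, 209.4, 284.8], 'conf': 0.72}
upper {'rect': [6.2, 14.8, 64.2, 112.6], 'conf': 0.72}
carrier {'rect': [381.9, 24.9, 91.5, 190.3], 'conf': 0.79}
specimen {'rect': [425.4, 97.0, 20.4, 20.8], 'conf': 0.78}
```

View pics/w3.png

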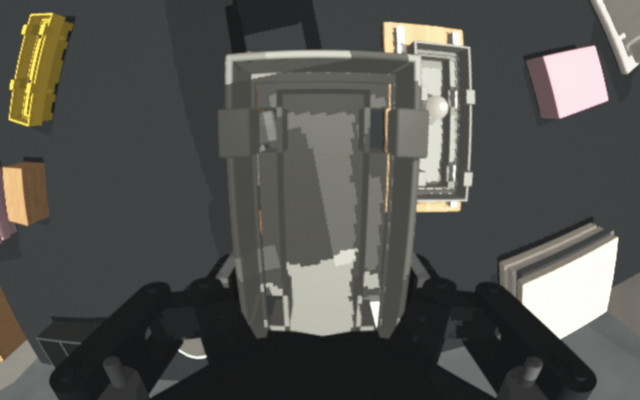

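The carrier is partly hidden behind the held tray: its visible right part spans cols 385–475, with lugs at (470,97) and (467,180). I'll step 90 mm sideways to see it whole.

```bash
python3 -m creep '[[90,0,-20,0,0],[90,0,-55,0,0],[90,0,-80,0,0],[90,0,-90,0,0],[90,0,-90,0,0],[90,0,-90,0,0],[90,0,-90,0,0]]'
python3 - <<'E'
from h import *
import pickle
o=ctrl.get_obs();print(o['tool_pos'],o['tool_rot'],o['contact_force'])
k=ctrl.calibration('wrist');k['fish']=1;pickle.dump(k,open('k4.pkl','wb'))
im=ctrl.get_image('wrist');save(im,'w4.png')
for l in('carrier','upper'):
  for d in ctrl.boxes_of('wrist',l)[:3]: print(l,d)
# rectified orthographic view of plane z=rim (.072), tray region
X,Y=np.meshgrid(np.arange(.42,.66,.0005),np.arange(.30,.12,-.0005))
def rect(z):
    M=np.array([[proj(k,(x,y,z)) for x,y in zip(a,b)] for a,b in zip(X,Y)],np.float32)
    return cv2.remap(im,M[...,0],M[...,1],cv2.INTER_CUBIC)
r=rect(.072); save(cv2.resize(r,None,fx=1.6,fy=1.6),'r4.png'); print(r.shape)
E
```

```text
t: 7.58
tool_pos: [0.5929, -0.017, 0.2555]
tool_rot: [0.284, 3.128, 0.001]
contact_force: [0.8, 1.0, -3.6]
opening: 0.0672
[ 0.59293746 -0.01695139  0.25549823] [2.84449224e-01 3.12833962e+00 1.14587553e-03] [ 0.8267058   0.95690674 -3.59681231]
carrier {'rect': [446.6, 31.6, 88.8, 181.9], 'conf': 0.91}
carrier {'rect': [219.0, 48.3, 210.6, 289.3], 'conf': 0.33}
upper {'rect': [216.0, 51.8, 214.9, 284.3], 'conf': 0.97}
upper {'rect': [36.9, 2.0, 74.7, 114.3], 'conf': 0.9}
(360, 481, 3)
```

View pics/r4.png

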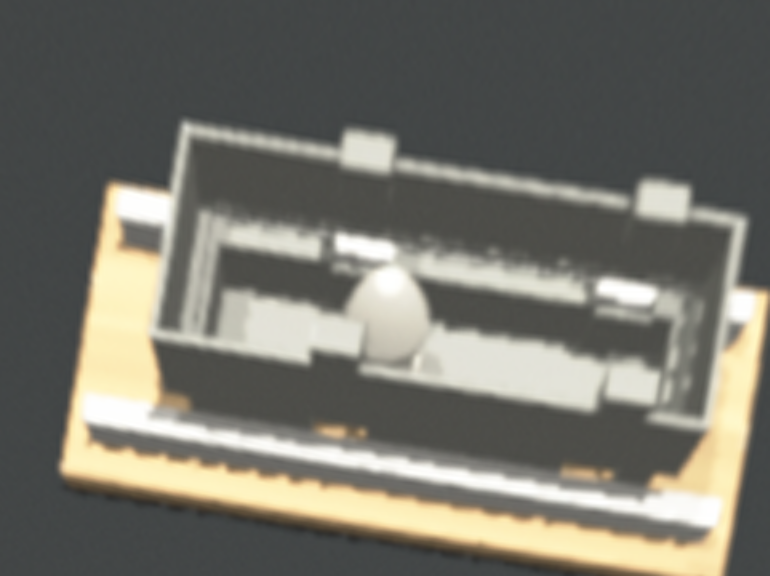

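This view rectified to the rim plane is clear. Lower tray rim corners are (183,122), (746,216), (713,424) and (153,335). The lugs are nearer the right, so the lower tray's +x is world +x, with centre about (0.560, 0.214) and yaw about -0.16. I'll refine by line fitting and get the held tray's offset in the tool frame from the same picture.

```bash
cat > fit.py <<'E'
from h import *
import pickle
from scipy.optimize import least_squares
g=cv2.cvtColor(cv2.imread('pics/w4.png'),cv2.COLOR_BGR2GRAY).astype(float)
k=pickle.load(open('k4.pkl','rb'))
samp=lambda P:cv2.remap(g,np.array([[proj(k,p) for p in P]],np.float32)[...,0],np.array([[proj(k,p) for p in P]],np.float32)[...,1],cv2.INTER_CUBIC)[0]
def walls(T,z,spots,w=.006):
    # T=(x,y,yaw): find centre of bright wall line along normal, at given local spots (p, normal)
    out=[];s=np.arange(-w,w,.00025)
    c,sn=np.cos(T[2]),np.sin(T[2]);Rm=np.array([[c,-sn],[sn,c]])
    for p,n in spots:
        L=np.array(p)+s[:,None]*np.array(n);W=L@Rm.T+T[:2]
        v=samp(np.c_[W,np.full(len(s),z)]);v=v-np.median(v)
        i=v.argmax();m=np.clip(v-.5*v[i],0,None)*(np.abs(s-s[i])<.0025)
        out.append((L.T@m/m.sum(),n,v[i]))
    return out
def fit(T,z,spots):
    for _ in range(3):
        o=walls(T,z,spots); r=[(q-np.array(p))@np.array(n) for (q,n,v),(p,_) in zip(o,spots)]
        r=np.array(r)
        A=np.array([[n[0],n[1],p[0]*n[1]-p[1]*n[0]] for p,n in spots]); nrm=np.array([abs(n[0])+2*abs(n[1]) for p,n in spots])
        sc=np.array([[abs(n[0])*p[0]*n[0]+abs(n[1])*p[1]*n[1]] for p,n in spots])
        A=np.hstack([A,sc]); f=least_squares(lambda x:A@x-r,np.zeros(4),loss='soft_l1',f_scale=.0005).x
        c,sn=np.cos(T[2]),np.sin(T[2]);T=np.array([T[0]+c*f[0]-sn*f[1],T[1]+sn*f[0]+c*f[1],T[2]+f[2]])
    return T,f[3],np.round((A@f-r)*1e3,1),[int(v) for _,_,v in o]
long_=[((x,s*.0325),(0,s)) for x in(-.075,-.06,-.05,-.01,0,.01,.02,.03,.04,.08) for s in(1,-1)]
end=[((s*.0885,y),(s,0)) for y in(-.02,-.01,0,.01,.02) for s in(1,-1)]
if __name__=='__main__':
    for z in(.072,):
        print('lower',*fit(np.array([.5602,.2143,-.16]),z,long_+end))
    o=ctrl.get_obs();p=o['tool_pos'];a=2*np.arctan2(o['tool_rot'][1],o['tool_rot'][0]);print('tool',p,a)
    z=p[2]+.0385
    sp=[((x,s*.0325),(0,s)) for x in(.03,.04,.045,.075,.08) for s in(1,-1)]+[((.0885,y),(1,0)) for y in(-.02,-.01,0,.01,.02)]
    for q,n,v in walls(np.array([p[0],p[1],a]),z,sp): print(np.round(q*1e3,1),n,int(v))
E
python3 fit.py
```

```text
lower [ 0.55925205  0.21391405 -0.16656989] -0.0029587081243067567 [ 0.4  0.3  0.4  0.3  0.4  1.6  0.5 -0.1  0.6  0.5  0.4  4.6  0.4  1.
  0.2  3.9  0.4  4.6  0.3 -0.1 -5.2 -4.1 -3.8 -5.7  0.   0.  -4.8 -3.2
  0.5  0.4] [94, 44, 91, 18, 88, 9, 91, 60, 85, 16, 84, 6, 87, 5, 80, 11, 85, 5, 92, 81, 16, 16, 21, 11, 46, 77, 23, 21, 102, 107]
tool [ 0.59287787 -0.01675711  0.25530182] -3.322111156398787
[30.  32.2] (0, 1) 18
[ 30.  -31.5] (0, -1) 57
[40.  32.2] (0, 1) 19
[ 40.  -31.5] (0, -1) 57
[45.  32.2] (0, 1) 19
[ 45.  -31.6] (0, -1) 58
[75. 32.] (0, 1) 22
[ 75.  -31.6] (0, -1) 61
[80.  31.9] (0, 1) 24
[ 80.  -31.6] (0, -1) 61
[ 91.2 -20. ] (1, 0) 49
[ 91. -10.] (1, 0) 131
[84.  0.] (1, 0) 106
[83.9 10. ] (1, 0) 102
[83.9 20. ] (1, 0) 101
```

The fit puts the lower tray at (0.5593, 0.2139) with yaw -0.167. For the held tray's lengthwise offset, the two estimates differ by about 4 mm (-1.4 against +2.6). I'll hover 15 mm above the lugs at the mid-value and compare both trays in the fixed cameras.

```bash
python3 -m creep '[[90,5,15,0,-0.014],[90,15,45,0,-0.014],[90,28,80,0,-0.014],[90,40,118,0,-0.014],[90,53,155,0,-0.014],[90,63,188,0,-0.014],[90,71,210,0,-0.014],[90,74,221,20,-0.014],[90,74,221,50,-0.014],[90,74,221,85,-0.014],[90,74,221,110,-0.014],[90,74,221,125,-0.014]]' >/dev/null
python3 -m creep '[[90,0,0,10,0],[90,0,0,14,0],[90,0,0,14,0],[90,0,0,14,0]]'
python3 - <<'E'
from h import *
o=ctrl.get_obs();p=o['tool_pos'];a=2*np.arctan2(o['tool_rot'][1],o['tool_rot'][0]);print(p,a+2*np.pi,o['contact_force'])
ims={c:ctrl.get_image(c) for c in('side','top')}
out=[]
for c,(u,v,w,h) in{'side':(210,190,140,125),'top':(185,130,100,130)}.items():
    save(ims[c],c+'5.png')
    out.append(cv2.resize(ims[c][v:v+h,u:u+w],None,fx=560/h*.95,fy=560/h*.95,interpolation=cv2.INTER_CUBIC)[:530])
t=np.hstack([x[:min(y.shape[0] for y in out)] for x in out]);t=cv2.resize(t,None,fx=.75,fy=.75);print(t.shape);save(t,'s5.png')
E
```

```text
t: 9.07
tool_pos: [0.5608, 0.2134, 0.1177]
tool_rot: [0.263, 3.128, 0.001]
contact_force: [0.5, -0.1, -3.2]
opening: 0.0675
[0.56083239 0.21341041 0.11774172] 9.257225805679237 [ 0.48133224 -0.06719137 -3.21481353]
(398, 754, 3)
```

View pics/s5.png

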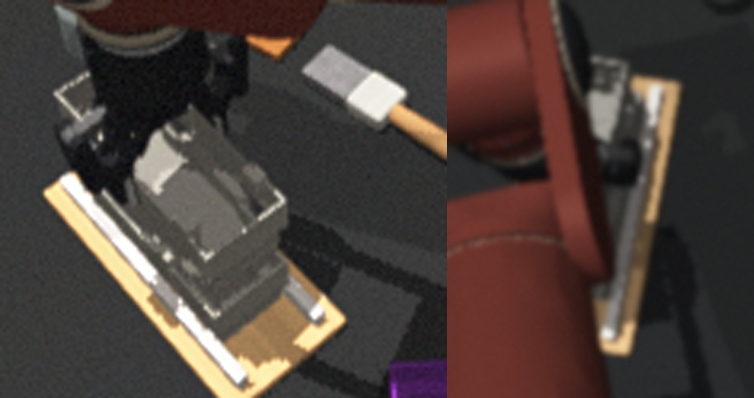

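```bash
python3 - <<'E'
from h import *
im=cv2.cvtColor(cv2.imread('pics/side5.png'),cv2.COLOR_BGR2RGB)
s=8;u0,v0,w,h=222,215,95,75
b=cv2.resize(im[v0:v0+h,u0:u0+w],None,fx=s,fy=s,interpolation=cv2.INTER_CUBIC)
b=cv2.convertScaleAbs(b,alpha=1.5)
def px(X): return tuple(int(round(i)) for i in (proj('side',X)-[u0,v0]+.5)*s)
def loc(T,x,y,z): c,sn=np.cos(T[2]),np.sin(T[2]);return (T[0]+c*x-sn*y,T[1]+sn*x+c*y,z)
L=(.5593,.2139,-.1666); c=np.cos(2.974);sn=np.sin(2.974)
d=.0006;U=(.5608+d*c,.2134+d*sn,2.974)
for x,y in[(-.09,.034),(-.09,-.034)]: cv2.drawMarker(b,px(loc(L,x,y,.072)),(255,0,0),cv2.MARKER_CROSS,14,1)
for x,y in[(.09,-.034),(.09,.034)]: cv2.drawMarker(b,px(loc(U,x,y,.1177+.0385)),(0,255,0),cv2.MARKER_CROSS,14,1)
x0=np.array(px(loc(L,-.09,.034,.072)));x1=np.array(px(loc(L,-.10,.034,.072)));print('10mm along x in px',x1-x0)
x1=np.array(px(loc(L,-.09,.034,.062)));print('10mm down px',x1-x0)
x1=np.array(px(loc(L,-.09,.044,.072)));print('10mm +y px',x1-x0)
save(b,'s5b.png')
E
```

```text
10mm along x in px [22 25]
10mm down px [ 3 16]
10mm +y px [-29  23]
```

View pics/s5b.png

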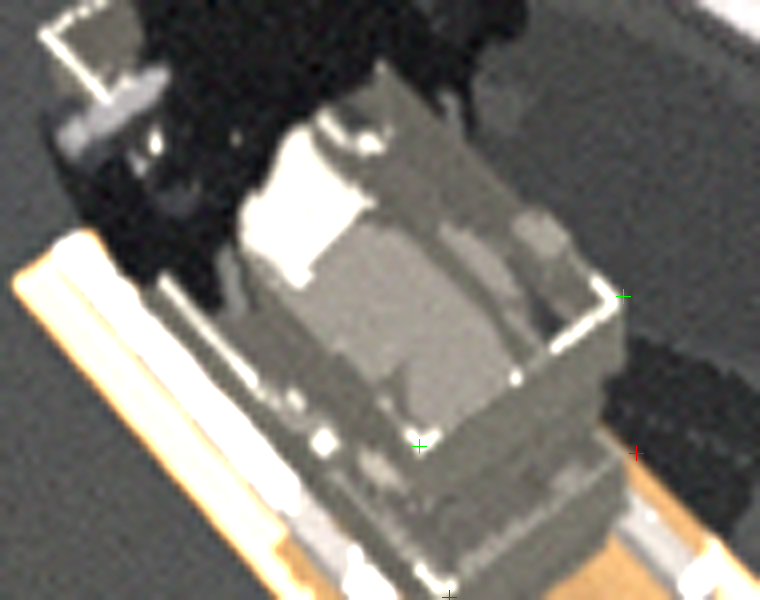

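The green (upper) and red (lower) model marks match the seen near-end edges to about 1 mm lengthwise: upper corners at (420,448) and (620,297), lower end edge from (449,595) to (622,462). The trays are aligned lengthwise as they are, so I'll lower and feel.

```bash
python3 -m creep '[[90,0,0,4,0],[90,0,0,8,0],[90,0,0,11,0],[90,0,0,13,0],[90,0,0,14,0],[90,0,0,15,0],[90,0,0,16,0],[90,0,0,17,0],[90,0,0,17.5,0],[90,0,0,17.5,0]]'
python3 -c "
from h import *
o=ctrl.get_obs();print(o['tool_pos'],o['contact_force'],o['wrist_torque'])"
```

```text
t: 10.0
tool_pos: [0.5604, 0.2131, 0.0988]
tool_rot: [0.263, 3.129, 0.001]
contact_force: [1.1, 0.3, -3.2]
opening: 0.0678
[0.56039804 0.2131355  0.09883699] [ 1.14180808  0.26509866 -3.1947492 ] [ 0.09992126 -0.26949375  0.00895138]
```

There is no contact force 2.7 mm below the perched height, so the lugs seem to be entering. I'll continue gently.

```bash
python3 -m creep '[[90,0,0,0.7,0],[90,0,0,1.4,0],[90,0,0,2,0],[90,0,0,2,0]]'; python3 -m creep '[[90,0,0,0.5,0],[90,0,0,1,0],[90,0,0,1.3,0],[90,0,0,1.3,0]]'
python3 -c "
from h import *
o=ctrl.get_obs();print(o['tool_pos'],o['contact_force'],o['wrist_torque'])"
```

```text
t: 10.33
tool_pos: [0.5603, 0.2131, 0.0968]
tool_rot: [0.263, 3.129, 0.001]
contact_force: [1.7, 0.4, -3.8]
opening: 0.0677
t: 10.67
tool_pos: [0.5603, 0.2131, 0.0958]
tool_rot: [0.263, 3.129, 0.001]
contact_force: [2.6, 1.4, -2.1]
opening: 0.0671
[0.56032422 0.21313936 0.0957742 ] [ 2.60407569  1.42243675 -2.09959924] [ 0.17424891 -0.5967477   0.17710574]
```

```bash
python3 -m creep '[[90,0,0,0.4,0],[90,0,0,0.8,0],[90,0,0,0.8,0],[90,0,0,0.8,0]]'; python3 -m creep '[[90,0,0,0.4,0],[90,0,0,0.7,0],[90,0,0,0.7,0],[90,0,0,0.7,0]]'
python3 -c "
from h import *
o=ctrl.get_obs();print(o['tool_pos'],o['contact_force'],o['wrist_torque'])"
```

```text
t: 11.0
tool_pos: [0.5604, 0.2131, 0.0956]
tool_rot: [0.263, 3.129, 0.001]
contact_force: [2.4, 0.8, 2.1]
opening: 0.0676
t: 11.33
tool_pos: [0.5605, 0.2131, 0.0955]
tool_rot: [0.263, 3.129, 0.0]
contact_force: [0.8, -0.1, 6.0]
opening: 0.0676
[0.56050184 0.21309127 0.09549241] [ 0.81051814 -0.13094751  6.02231189] [0.06729909 0.13691778 0.17263014]
```

It rests at TCP z 0.0955, exactly the home height, with force building as it should. I'll release and withdraw.

```bash
python3 -m creep '[[90,0,0,-0.5,0],[60,0,0,-0.5,0],[30,0,0,-0.5,0],[0,0,0,-0.5,0],[0,0,0,-0.5,0],[0,0,0,-0.5,0],[0,0,0,-0.5,0],[0,0,0,-0.5,0],[0,0,0,-0.5,0]]' 20
python3 -m creep '[[0,0,0,-3,0],[0,0,0,-10,0],[0,0,0,-20,0],[0,0,0,-35,0],[0,0,0,-60,0],[0,0,0,-90,0],[0,0,0,-125,0],[0,0,0,-160,0],[0,0,0,-180,0],[0,0,0,-190,0],[0,0,0,-190,0],[0,0,0,-190,0]]'
python3 -m creep '[[0,-10,0,0,0],[0,-30,0,0,0],[0,-45,0,0,0],[0,-50,0,0,0],[0,-50,0,0,0],[0,-50,0,0,0]]'
python3 - <<'E'
from h import *
import pickle
k=ctrl.calibration('wrist');k['fish']=1
W=ctrl.get_image('wrist');S=ctrl.get_image('side');save(W,'w6.png');save(S,'side6.png')
a=cv2.resize(W[60:380,170:470],(470,500));b=cv2.resize(S[190:315,215:325],None,fx=3,fy=4*0+3,interpolation=cv2.INTER_CUBIC)
b=cv2.resize(b,(330,375));c=np.zeros((500,800,3),np.uint8);c[:,:470]=a;c[:375,470:]=b;save(c,'f6.png')
E
```

```text
t: 12.08
tool_pos: [0.5598, 0.213, 0.0943]
tool_rot: [-0.263, -3.13, 0.0]
contact_force: [-1.1, 0.1, -0.3]
opening: 0.0855
t: 13.08
tool_pos: [0.5598, 0.2129, 0.2844]
tool_rot: [0.263, 3.13, 0.0]
contact_force: [0.0, -0.7, -0.4]
opening: 0.0854
t: 13.58
tool_pos: [0.6087, 0.2044, 0.2826]
tool_rot: [-0.263, -3.127, 0.001]
contact_force: [-0.7, 0.8, -0.5]
opening: 0.0852
```

View pics/f6.png

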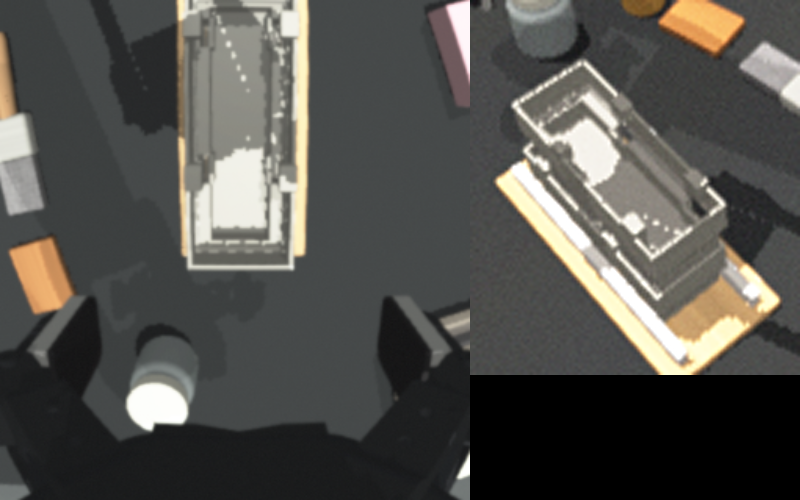

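The picture shows the tray sitting on the lower one, with the lugs now nearer the robot end and the jar, swatch, brush and mug side undisturbed. I'll do one numeric check of rim height and level against the side picture.

```bash
python3 - <<'E'
from h import *
T=(.5602,.2134,-.1666);c,s=np.cos(T[2]),np.sin(T[2])
for x,y,ob in[(-.09,-.034,(299,258.3)),(-.09,.034,(276.7,275.7)),(.09,.034,(230,225)),(.09,-.034,(254,211))]:
    P=lambda z:np.round(proj('side',(T[0]+c*x-s*y,T[1]+s*x+c*y,z)),1)
    print(ob,'home',P(.134),'perched',P(.140))
E
```

```text
(299, 258.3) home [299.8 256.8] perched [299.7 255.4]
(276.7, 275.7) home [275.  275.4] perched [274.7 274. ]
(230, 225) home [227.9 223.8] perched [227.4 222.2]
(254, 211) home [252.  208.6] perched [251.7 207.1]
```

All four corners fit the home height better than the perched one. I'm handing in.

```bash
python3 -c "
from station import ctrl
o=ctrl.get_obs();print(o['t'],o['contact_force']);print(ctrl.finish_job())"
```

```text
13.6833 [-0.15172066  0.30669607 -0.62719905]
the job is handed in; nothing more can be done
None
```

The loose grey tray is stacked end for end on the clamped tray and standing on its own. I handed the job in at 13.7 s with the gripper open and clear.

**How it seated:** There was no contact at the perched height. First contact came at 0.0958 m tool height, and the tray rested at 0.0955 m, which is the home height. The largest net vertical force I read while seating it was about 6 N.

**Last checks:**
- **Height and level:** In the final side picture, all four rim corners fit the home height better than the perched one. They are off by about 1.5 to 3 pixels, and home and perched differ by only 1.5 pixels. The felt height is therefore the stronger evidence.
- **Bystanders:** The jar, swatch and brush looked undisturbed in the final pictures. I did not measure them, or check the other objects.
- **Specimen:** It is hidden under the tray now. By the heights given it has about 8 mm of clearance, but I could not check it directly.

**Disagreement:** Two measurements of where the tray sat lengthwise in the grip differed by about 4 mm. I used a value in between and confirmed it to about 1 mm with the side camera before lowering. In that same view one corner of the lower tray appeared about 5 mm too narrow across, which I never resolved. The tray still went down onto the lugs freely.

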